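# Clip the eared plate into its fixture bracket

### The arm

A 7-joint arm with a two-finger parallel gripper is mounted at the origin on a cart in front of the work surface, level with it; the furniture and walls round the work are solid. World frame = base frame: x ahead of the robot, y to its left, z up, the work surface at z = 0. Lengths are in m, angles in rad, forces in N, time in s.
With the tool pointing down it reaches from about 0.4 to 0.9 m from the base axis. Payload 5.5 kg.
Tool frame: the origin (TCP) lies on the mounting face of the last link; the fingertips stand 178 mm ahead of it and the grasp point (between the pads) lies 159 mm ahead of it; z points along the fingers, y is the line along which they close (so a half turn about z gives the same grasp; the last joint's range is limited). The gripper opens to 92 mm and grips with 3 to 60 N. Pads are 19 mm wide; open, the fingers measure 130 mm over their backs; the gripper's body (75 mm by 190 mm) begins 47 mm behind the grasp point.
Start: joints at [1.42, 0.501, -0.427, 1.55, 0.221, 1.138, -0.21], TCP at [0.261, -0.595, 0.405] pointing down, gripper open.
Joint ranges: [-2.88, 2.88], [-0.31, 2.03], [-1.54, 1.56], [0.2, 2.42], [-1.41, 4.55], [0.19, 2.02], [-2.57, 2.57]. Speed limits (rad/s): [2.57, 2.57, 3.14, 3.14, 3.14, 3.14, 3.14].

### API

Orientations are given as a unit quaternion [x, y, z, w].
In Python, from station import * gives the robot as it stands. Calls block until the motion is done:
- goto(position, orientation): joint-space move of the TCP to a pose.
- move_straight(position, rot=None, speed=0.15, until_force=None): straight line of the TCP; rot=None keeps the orientation; speed is the mean speed in m/s. With until_force (N) it stops when the force on the tool has changed by that much, and returns True; else False.
- movej(angles): joint-space move.
- open_gripper() and close(effort=None): open the fingers fully, or close them until they stop; effort is the grip in N (None keeps the last).
- pause(seconds).
- inverse_kinematics(position, orientation): joint angles nearest the present ones, or None.
- sense(): the state.
- snapshot(name): name is "side" or "top"; returns (picture, depth): 384x512x3 uint8, blue, green, red; 384x512 float32, m along the optical axis (not along the pixel's ray), 0 where there is no reading.
- camera_info(name): a dict with "camera_matrix" (3x3 intrinsics, pixels), "xyz" and "attitude" of the camera in the world. Camera axes: x right, y down, z forward; pixel columns grow to the right and rows downward; lengths in m; the calibration is good to about 2 mm. A picture is of the moment at which its call begins. camera_info takes no time and is no camera call.
A pose or a line that the arm cannot do raises MotionError and nothing moves.
- hand_in(): hands the job in; it is judged then, once.
Trained networks look in the newest picture that a camera, given by its name, has taken for a name from the list of things; names that differ only in an ending like _2 or _b are one class to them, and where a whole thing is asked for, a point or a joint stands for the part that bears it (a point fixed in the world has none). Each returns a list of dicts, best first, with "confidence" (0 to 1); they miss things now and then, are a little off and sometimes report something else, mostly with a low value. They report only what shows in the picture. A call takes as long as a camera call. They do not tell look-alikes from the thing itself.
- boxes_of(name, camera): "extent" ([left, top, right, bottom] in pixels, round what is visible of it).
- silhouettes(name, camera): "region" (384x512 bool, what is visible of it) and "extent" ([left, top, right, bottom] in pixels, round what is visible of it).
- landmark_of(name, camera): "pixel" ([column, row] in pixels: a listed point, or the origin of a listed thing).
The state is a dict: "t": time; "qpos": joint angles; "dq": joint speeds; "joint_efforts": joint torques, N m; "ee_pos": TCP position; "orientation": TCP orientation; "ft_force": force on the tool from outside, world axes, zero at the start; "wrist_torque": the same for the moment, N m; "finger_gap": finger opening in m; "gripper_force": force on a finger pad.
Only numpy, scipy, OpenCV 4.12 (cv2) and the standard library are available. Lean on these libraries where they do the work, as an engineer would, in place of code of your own. Each camera call takes 0.05 s, during which the arm holds its last target. There are 200 camera calls.

### The job

Take the dark metal plate that has two narrow ears by its upright fin, set its ears into the two slots of the fixture bracket and press it down past the spring clips until it sits flat and fully home in the bracket, then let go. Leave the plain rectangular plate where it lies.

Things in the scene. Friction and masses are not known exactly. Their poses are not given: they have to be found in the camera images.
- ear_plate_grip (a point): Bare dark metal plate to fit, 6 mm thick, body 60 (x) x 80 (y) mm; an ear 20 mm wide sticks out 18 mm from the middle of each short side (116 mm over the ears). Same if turned by 180 degrees. About 90 g. Fin upright in its middle: 12 mm thick (x; grip across this), 40 long (y), top 44 mm above the plate's underside. Point: mid-fin, 28 mm above the underside. z is up.
- plain_plate_grip (a point): Bystander, not to be moved: plain dark metal rectangle 60 (x) x 116 (y) x 6 mm without ears, too wide for the slots, with the same fin. Point: mid-fin, 28 mm above the underside; z is up.
- bracket_seat (a point): Fixed bracket, grey base 70 (x) x 160 (y) x 6 mm, two seat rails, a slotted post at each end; free between the posts. Point: centre of the seat, on the rails' top, 14 mm above the bench; z up, y from slot to slot. When home the plate's underside is at this height, its grip point 28 mm straight above this point, its x along the bracket's x (either way), the fin's top 44 mm above this point.
- slot_mouth (a point): Mouth of the slot at the bracket's +y end (the other is its mirror image), mid-slot, 55 mm from the seat centre, 56 mm above the bench, level with the lips' edge. Slots 22 mm wide; lips flare 10 mm outwards over the top 18 mm and guide ears up to 9 mm off. Two spring clips in each slot stop a released plate 12 to 17 mm above home, a little tilted; a push of 5 to 10 N down on the middle of the fin snaps it home.
There are look-alikes about, which are no part of the job. Leave any pink look-alike of the part that bears ear_plate_grip alone.

How it is judged:
At the end, for the whole second after the job is handed in: The eared plate is home in the bracket and let go: grip point within 8 mm of the seat centre from above and 28 mm (+-4 mm) over it, level within 3.4 degrees, lined up with the bracket within 8.6 degrees; the plain plate is within 30 mm of where it started (horizontal distance between ear_plate_grip and bracket_seat below 0.008 m and z of ear_plate_grip in the frame of bracket_seat between 0.024 and 0.032 m and angle between ear_plate_grip's own z axis and vertical below 0.06 rad and angle between the x axis of ear_plate_grip and the x axis of bracket_seat, either way round below 0.15 rad and distance of plain_plate_grip from where it was at the start of the episode below 0.03 m); the robot touches nothing.
It fails at once if the plain plate is moved by more than 30 mm (distance of plain_plate_grip from where it was at the start of the episode above 0.03 m).
It also fails if it takes over 45 s, if anything falls off the work surface, if the arm or the gripper's body presses on something with over 40 N, if the wrist force passes 120 N, or if a joint passes its speed limit or range.

## Working session

There is one attempt and no reset: what is moved stays moved. The work goes in short steps, each a Python script; the robot and the scene stay as the last script left them, time stands still between calls to the robot, and variables do not carry over. Pictures are saved under pics/ and viewed, at most 10 in all, crops included, and the job is handed in when it is done.

```bash
mkdir -p pics; ls
cat > h.py <<'E'
from station import *
import numpy as np, cv2
from scipy.spatial.transform import Rotation as R
def cam(n):
    c=camera_info(n); a=np.array(c["attitude"],float)
    M=R.from_quat(a).as_matrix() if a.size==4 else a.reshape(3,3)
    return np.array(c["camera_matrix"]),np.array(c["xyz"]),M
def cloud(n,d):
    K,p,M=cam(n); v,u=np.mgrid[:384,:512]
    r=np.stack([(u-K[0,2])/K[0,0],(v-K[1,2])/K[1,1],np.ones(u.shape)],-1)
    return (r*d[...,None])@M.T+p
def ray(n,px,z):
    K,p,M=cam(n); r=M@np.array([(px[0]-K[0,2])/K[0,0],(px[1]-K[1,2])/K[1,1],1.])
    return p+r*(z-p[2])/r[2]
E
python3 - <<'E'
from h import *
np.set_printoptions(precision=3,suppress=True)
for n in("top","side"):
    i,d=snapshot(n); cv2.imwrite(f"pics/{n}0.png",i); np.savez(f"{n}0.npz",i=i,d=d)
    print(n,camera_info(n)["attitude"],cam(n)[1])
    for nm,z in(("ear_plate_grip",.028),("plain_plate_grip",.028),("bracket_seat",.014),("slot_mouth",.056)):
        for r in landmark_of(nm,n): print(nm,r["confidence"],r["pixel"],ray(n,r["pixel"],z))
print(sense())
E
```

```text
pics
top [ 0.714 -0.697  0.046 -0.047] [0.325 0.364 1.576]
ear_plate_grip 0.73 [284.8, 214.9] [0.473 0.284 0.028]
ear_plate_grip 0.65 [141.1, 221.2] [0.442 0.732 0.028]
bracket_seat 0.88 [379.9, 197.5] [ 0.537 -0.018  0.014]
slot_mouth 0.88 [364.9, 192.0] [0.547 0.039 0.056]
side [-0.211  0.85  -0.47   0.107] [-0.015  1.453  0.855]
ear_plate_grip 0.67 [223.1, 294.9] [0.44  0.725 0.028]
ear_plate_grip 0.55 [286.7, 206.3] [0.466 0.293 0.028]
plain_plate_grip 0.85 [253.1, 194.0] [0.592 0.28  0.028]
bracket_seat 0.95 [303.8, 161.4] [ 0.543 -0.034  0.014]
slot_mouth 0.56 [291.7, 158.9] [0.561 0.044 0.056]
{'t': 0.5, 'qpos': array([ 1.42 ,  0.501, -0.427,  1.55 ,  0.221,  1.138, -0.21 ]), 'dq': array([ 0.001, -0.   , -0.   , -0.002, -0.   , -0.002,  0.002]), 'joint_efforts': array([  0.003, -56.592,  -5.803, -27.923,  -0.067,   0.022,   0.   ]), 'ee_pos': array([ 0.261, -0.595,  0.405]), 'orientation': array([ 0.979,  0.205,  0.   , -0.   ]), 'ft_force': array([-0.137,  0.031,  0.095]), 'wrist_torque': array([ 0.021, -0.04 , -0.046]), 'gripper_force': 0.0, 'finger_gap': 0.09146331246728474}
```

View pics/top0.png

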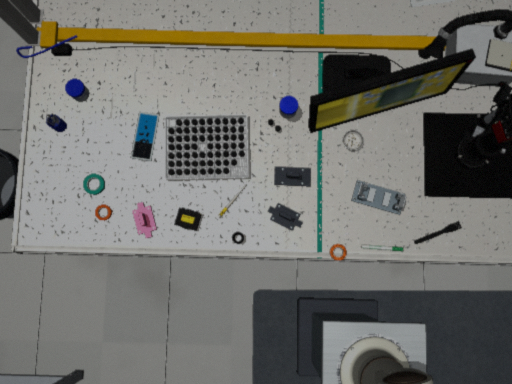

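View pics/side0.png

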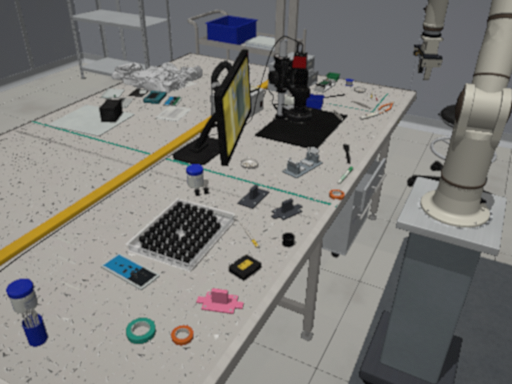

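The top view shows the eared plate at about (286,215), the plain plate at (293,177), the bracket at (379,197) and the pink look-alike at (144,220). The side view agrees: eared plate (287,208), plain plate (254,195), bracket (303,162). Next I'll measure the yaw of the plate and the bracket.

```bash
cat > m.py <<'E'
from h import *
np.set_printoptions(precision=4,suppress=True)
def rect(P):
    (c,s,a)=cv2.minAreaRect((P[:,:2]*1000).astype(np.float32)); b=cv2.boxPoints((c,s,a))
    e=max((b[1]-b[0],b[2]-b[1]),key=np.linalg.norm)
    return np.array(c)/1000,np.array(s),np.degrees(np.arctan2(e[1],e[0]))%180
def measure(n,nm,guess,tall=None,off=0):
    i,d=snapshot(n); X=cloud(n,d)
    for s in silhouettes(nm,n):
        m=s["region"]&(d>0); P=X[m]
        if len(P)<20 or np.linalg.norm(np.median(P,0)[:2]-guess)>.07: continue
        print(n,nm,round(s["confidence"],2),"n",len(P),"z",np.percentile(P[:,2],[2,50,98]))
        print("  all",*rect(P))
        if tall:
            T=P[P[:,2]>tall]
            if len(T)>4: print("  tall",len(T),T.mean(0),*rect(T))
        c=P[:,:2].mean(0); w,v=np.linalg.eigh(np.cov(P[:,:2].T)); print("  pca",c,np.degrees(np.arctan2(v[1,1],v[0,1]))%180)
        return P
E
python3 - <<'E'
from m import *
for n in("top","side"):
    measure(n,"ear_plate_grip",[.47,.288],.03)
    measure(n,"bracket_seat",[.54,-.025],.035)
    measure(n,"plain_plate_grip",[.592,.28],.03)
d=np.load("top0.npz");i=d["i"]
a=cv2.resize(i[160:240,255:335],(480,480),interpolation=cv2.INTER_CUBIC);b=cv2.resize(i[165:230,345:410],(320,320),interpolation=cv2.INTER_CUBIC)
o=np.zeros((480,800,3),np.uint8);o[:,:480]=a;o[:320,480:]=b;cv2.imwrite("pics/z.png",o)
X=cloud("top",d["d"]);print(np.median(X[225:240,255:310,2]))
E
```

```text
top ear_plate_grip 0.58 n 505 z [-0.0009  0.0066  0.0451]
  all [0.4709 0.2823] [107.6336  59.1747] 65.24956
  tall 54 [0.4709 0.2839 0.0427] [0.471  0.2839] [38.9737 12.1939] 66.31127
  pca [0.4704 0.2831] 64.50198578059042
top bracket_seat 0.64 n 1131 z [-0.0011  0.0092  0.057 ]
  all [ 0.5388 -0.0141] [164.7338  71.2902] 75.301125
  tall 180 [ 0.5383 -0.0183  0.0475] [ 0.5399 -0.0127] [146.4578  49.3884] 74.92555
  pca [ 0.5377 -0.0116] 75.1402185573366
top plain_plate_grip 0.81 n 659 z [-0.0012  0.0073  0.0451]
  all [0.6015 0.2618] [115.5936  61.1913] 89.62026
  tall 62 [0.6009 0.2616 0.0419] [0.6009 0.2623] [13.1313 40.2083] 91.415726
  pca [0.6004 0.2621] 91.85987651328972
side ear_plate_grip 0.97 n 379 z [-0.0004  0.007   0.0441]
  all [0.4711 0.2832] [110.5927  80.2044] 84.38651
  tall 58 [0.4688 0.287  0.039 ] [0.4692 0.2853] [35.9119 15.8847] 74.553345
  pca [0.4686 0.2896] 57.30434624177715
side bracket_seat 0.93 n 563 z [0.0015 0.0139 0.0541]
  all [ 0.5402 -0.0488] [237.1819  97.1271] 82.6065
  tall 128 [ 0.537  -0.017   0.0448] [ 0.5381 -0.0153] [148.7518  52.7815] 73.867775
  pca [ 0.536  -0.0098] 77.1916083249351
0.0007020085548086197
```

View pics/z.png

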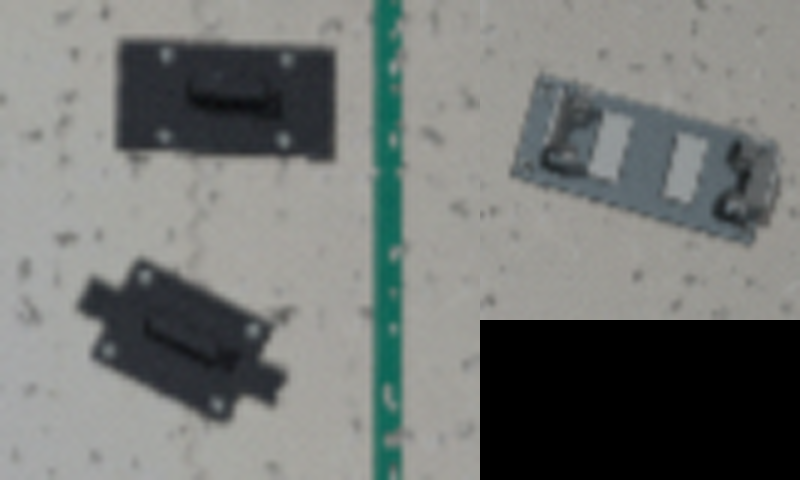

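```bash
cat >> h.py <<'E'
def down(deg):
    a=np.radians(deg); y=np.array([np.cos(a),np.sin(a),0]); z=np.array([0,0,-1.]); x=np.cross(y,z)
    return R.from_matrix(np.stack([x,y,z],1)).as_quat()
E
python3 - <<'E'
from h import *
np.set_printoptions(precision=3,suppress=True)
X=cloud("top",np.load("top0.npz")["d"]).reshape(-1,3)
r=np.hypot(X[:,0],X[:,1]); an=np.degrees(np.arctan2(X[:,1],X[:,0]))
for a in range(-70,50,10):
    print(a,[round(float(X[(an>=a)&(an<a+10)&(r>q)&(r<q+.05),2].max(initial=-1)),2) for q in np.arange(.4,.9,.05)])
for nm,p,ds in(("pick",(.471,.2835),(-24.5,155.5)),("place",(.539,-.0138),(-14.9,165.1))):
    for dg in ds:
        for z in(.187,.3): print(nm,dg,z,inverse_kinematics([*p,z],down(dg)))
E
```

```text
-70 [-0.77, -0.78, -0.77, -0.78, -0.78, -0.78, -0.78, -0.77, -0.78, -0.79]
-60 [-0.78, -0.78, 0.01, 0.01, -0.78, -0.79, -1.0, -1.0, -1.0, -1.0]
-50 [0.0, 0.01, 0.01, 0.01, 0.01, 0.01, -1.0, -1.0, -1.0, -1.0]
-40 [0.01, 0.01, 0.02, 0.01, 0.02, 0.02, 0.02, 0.02, 0.02, 0.02]
-30 [0.01, 0.02, 0.02, 0.02, 0.02, 0.2, 0.36, 0.34, 0.28, 0.25]
-20 [0.02, 0.01, 0.01, 0.02, 0.02, 0.11, 0.4, 0.41, 0.39, 0.36]
-10 [0.01, 0.02, 0.06, 0.06, 0.01, 0.01, 0.01, 0.15, 0.35, 0.36]
0 [0.01, 0.01, 0.06, 0.06, 0.01, 0.02, 0.02, 0.34, 0.34, 0.19]
10 [0.02, 0.01, 0.01, 0.01, 0.01, 0.02, 0.01, 0.34, 0.33, 0.08]
20 [0.02, 0.01, 0.05, 0.01, 0.05, 0.05, 0.01, 0.01, 0.07, 0.07]
30 [0.01, 0.01, 0.05, 0.05, 0.01, 0.01, 0.03, 0.04, 0.03, 0.04]
40 [0.0, 1.58, 0.01, 0.04, 0.04, 0.02, 0.02, 0.03, 0.04, 0.04]
pick -24.5 0.187 [ 0.003  0.756 -0.774  1.927  0.755  0.776 -1.633]
pick -24.5 0.3 [ 0.076  0.577 -0.865  1.883  0.542  0.934 -1.473]
pick 155.5 0.187 [ 0.299  1.15  -1.31   1.919  1.24   1.201  1.212]
pick 155.5 0.3 [ 0.313  0.859 -1.303  1.877  0.914  1.172  1.388]
place -14.9 0.187 [ 0.529  0.716 -0.709  1.955  0.694  0.731 -0.86 ]
place -14.9 0.3 [ 0.658  0.563 -0.876  1.909  0.539  0.924 -0.741]
place 165.1 0.187 [ 0.877  1.14  -1.309  1.945  1.238  1.19   1.935]
place 165.1 0.3 [ 0.893  0.839 -1.303  1.903  0.902  1.155  2.121]
```

Run:
```python
from m import *
goto([.45,-.2,.42],down(-24.5))
goto([.471,.2835,.27],down(-24.5))
i,d=snapshot("side"); cv2.imwrite("pics/hover.png",i[100:300,180:400])
open_gripper()
hit=move_straight([.471,.2835,.188],speed=.08,until_force=8); s=sense(); print(hit,s["ee_pos"],s["ft_force"])
close(40); s=sense(); print(s["finger_gap"],s["gripper_force"],s["t"])
move_straight([.471,.2835,.30],speed=.12)
s=sense(); print(s["finger_gap"],s["gripper_force"],s["ft_force"],s["t"],s["ee_pos"])
i,d=snapshot("side"); cv2.imwrite("pics/lift.png",cv2.resize(i[80:280,180:400],(660,600)))
```

```text
False [0.4712 0.2838 0.1885] [-0.4233 -0.0308  0.3852]
0.012073540146892497 39.987435936927795 7.2
0.011529208559005962 39.987895488739014 [ 1.6012  0.9997 -1.6829] 8.2833 [0.4708 0.2831 0.2992]
```

View pics/lift.png

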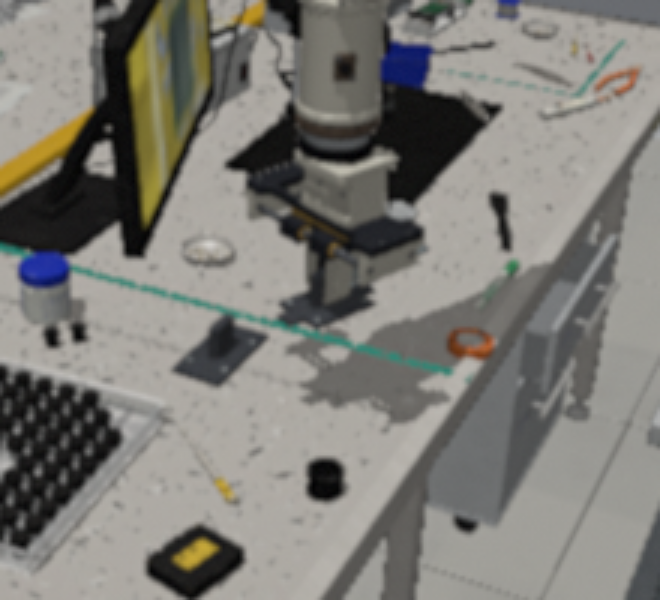

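The plate hangs level in the gripper at about (325,300) of the crop, and the plain plate is undisturbed at (220,350). Now moving to the bracket.

Run:
```python
from m import *
C=np.array([.539,-.0138]); q=down(-14.9)
goto([*C,.30],q)
P=measure("side","ear_plate_grip",C,.0)
for n in("side",):
    for r in landmark_of("ear_plate_grip",n): print(r["confidence"],ray(n,r["pixel"],.14))
hit=move_straight([*C,.25],speed=.1,until_force=10); s=sense(); print(hit,s["ee_pos"],s["ft_force"])
i,d=snapshot("side"); cv2.imwrite("pics/over.png",cv2.resize(i[110:200,250:360],(770,630))[:600])
for z in(.2025,):
    hit=move_straight([*C,z],speed=.04,until_force=15); s=sense(); print(hit,s["ee_pos"],s["ft_force"],s["wrist_torque"],s["t"])
i,d=snapshot("side"); a=cv2.resize(i[110:200,250:360],(550,450)); cv2.imwrite("pics/in.png",a)
```

```text
side ear_plate_grip 0.68 n 211 z [0.1124 0.1188 0.1543]
  all [ 0.5739 -0.1087] [ 86.9161 311.5175] 110.229164
  pca [ 0.5349 -0.002 ] 88.49289157195594
0.83 [0.3843 0.8181 0.14  ]
0.51 [ 0.5351 -0.0121  0.14  ]
False [ 0.539  -0.0135  0.2497] [-0.2852  0.1791 -1.4429]
False [ 0.5393 -0.0141  0.2024] [ 4.3422 -1.0604 -5.5542] [-0.2879 -1.3442  0.0041] 11.6917
```

View pics/in.png

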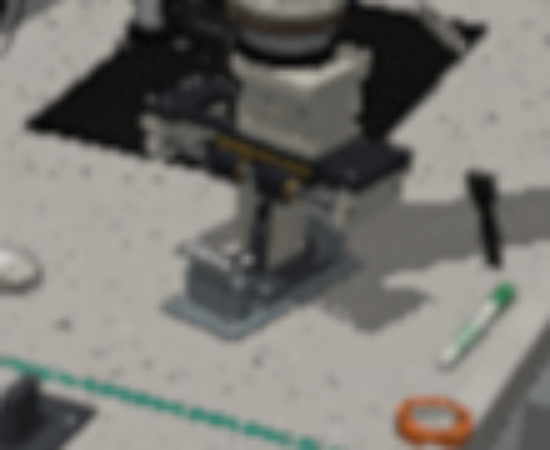

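The plate is between the posts at about (260,265) of the crop, apparently low. I'll press a little further, release, retreat and check.

Run:
```python
from m import *
C=np.array([.539,-.0138])
hit=move_straight([*C,.197],speed=.03,until_force=18); s=sense(); print(hit,s["ee_pos"],s["ft_force"])
open_gripper(); p=sense()["ee_pos"]
move_straight([p[0],p[1],.32],speed=.12)
goto([.42,.18,.40],down(-14.9))
P=measure("top","ear_plate_grip",C,.05); measure("side","ear_plate_grip",C,.05)
i,d=snapshot("top");X=cloud("top",d); m=(abs(X[...,0]-.539)<.06)&(abs(X[...,1]+.0138)<.025)&(X[...,2]>.035);T=X[m];print(len(T),T.mean(0),np.percentile(T[:,2],[10,50,90]),rect(T))
print(sense()["t"])
j,_=snapshot("side"); o=np.hstack([cv2.resize(i[165:230,345:410],(400,400)),cv2.resize(j[130:190,270:330],(400,400))]); cv2.imwrite("pics/done.png",o)
```

```text
True [ 0.5395 -0.0135  0.2008] [-0.1597 -0.1251  2.5592]
top ear_plate_grip 0.71 n 378 z [0.0117 0.0216 0.0613]
  all [0.5161 0.0454] [ 80.1353 220.5761] 110.930626
  tall 57 [ 0.5359 -0.0074  0.0771] [0.5005 0.0571] [ 32.0747 194.0746] 119.07636
  pca [ 0.5409 -0.0213] 75.46879568830803
side ear_plate_grip 0.52 n 222 z [0.0062 0.0226 0.06  ]
  all [ 0.5392 -0.0457] [ 67.0934 186.0589] 111.26969
  tall 32 [ 0.5353 -0.0043  0.0562] [0.5376 0.0093] [84.5319 19.3697] 89.95507
  pca [ 0.5292 -0.0155] 92.20488333269111
70 [ 0.5384 -0.0124  0.0539] [0.0414 0.0561 0.0611] (array([ 0.5395, -0.0128]), array([40.5464, 12.7015]), np.float32(74.82051))
15.625
```

View pics/done.png

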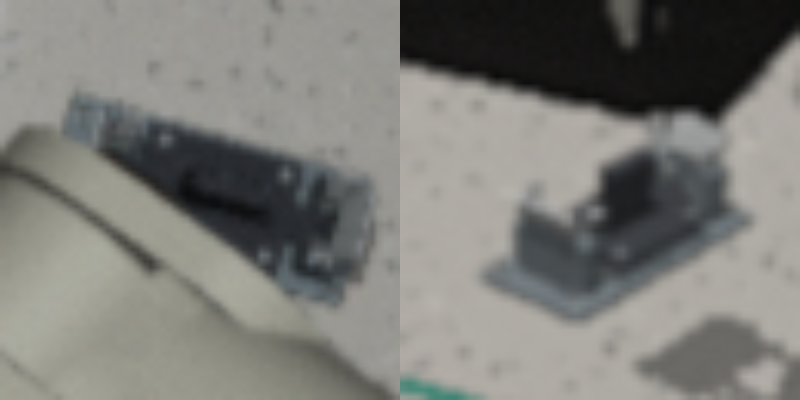

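The released plate lies flat in the bracket. Its top is at about 21 mm (20 expected), the fin top at about 58 mm (58 expected), and its yaw matches the bracket (74.8° against 75.1°). The press ended against a hard stop.

```bash
python3 -c "
from station import *
print(hand_in())"
```

```text
the job is handed in; nothing more can be done
None
```

I fitted the eared plate in the bracket, pressed it home and let go, then handed the job in after about 16 s. The last measurements showed it centred within about 2 mm and at home height, though I did not measure its tilt separately; the robot never went near the plain plate.

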